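# Find the proud boss on a chased brass plate

## Robot

A 6-joint arm with a two-finger parallel gripper is mounted at the origin on the work surface. World frame = base frame: x ahead of the robot, y to its left, z up, the work surface at z = 0. Lengths are in mm, angles in rad, forces in N, time in s.
With the tool pointing down it reaches from about 300 to 850 mm from the base axis. Payload 5.4 kg.
Tool frame: the origin (TCP) lies midway between the tips of the shut fingers; the grasp point (between the pads) lies 19 mm behind it (pinch_z is the distance from the TCP to the grasp point, in mm); z points along the fingers, x is the direction in which the jaws open and shut, and the axes are right-handed (so a half turn about z gives the same grasp; the last joint's range is limited). The gripper opens to 85 mm and grips with 20 to 120 N. Pads are 22 mm wide; open, the fingers measure 114 mm over their backs; the gripper's body (76 mm by 85 mm) begins 54 mm behind the grasp point. The pads swing forward as they close: fully open they stand 13 mm farther back than shut.
Start: joints at [-1.336, 0.158, 1.597, -0, 1.386, -0.21], TCP at [247.385, -519.044, 209.999] pointing down, gripper open.
Joint ranges: [-2.91, 2.91], [-0.94, 2.29], [0.18, 2.7], [-1.29, 4.43], [0.17, 2.64], [-3, 3]. Speed limits (rad/s): [2.57, 2.57, 3.14, 3.14, 3.14, 3.14].

## Interface

Orientations are given as a unit quaternion [x, y, z, w].
In Python, from bench import * gives the robot as it stands.
- The arm moves only by the tool send_rows, never from a script. Its argument "commands" is a list of rows, each a list of 7 numbers: the shift along the tool's x, y, z in cm, then the turn, a rotation vector about the tool's x, y, z in degrees, then the finger opening in cm, from 0 to 8.54. A call has 1 to 10 rows; each row is the pose to reach, as a shift and turn from the pose commanded when the call began, along the tool's axes at that moment; what a row does not reach only later rows make up. A row lasts 1/10 s, in which the tool goes at most 50 mm and 8.59 degrees, less where a joint would pass 70% of its speed; a pose out of reach is approached as far as the arm can. A call with a gripper value outside its range is refused whole. The fingers move at their own pace and stop on an object; "newtons" is the grip in N (left out, the last holds). Time passes only in rows, so rows that repeat a pose let the fingers close. It gives the time, the measured TCP pose, the force and the opening at its end, in the units of the state.
- sense(): the state, without advancing time (a new reading comes with each control period).
- snapshot(name): name is "side" or "top" or "wrist"; returns (picture, depth): 480x640x3 uint8, red, green, blue; 480x640 float32, mm along the optical axis (not along the pixel's ray), 0 where there is no reading.
- camera_model(name): a dict with "fx", "fy", "cx", "cy" (pixels), "dist_coeffs" ([k1, k2, p1, p2, k3] as OpenCV has them; the pictures are not rectified), "rvec" (rotation vector, rad) and "tvec" (3), from world to camera coordinates, as OpenCV has them; the wrist camera has in their place "hand_eye" (4x4, takes a point from camera to tool coordinates, whose origin is the TCP and whose axes are the tool frame's). Camera axes: x right, y down, z forward; pixel columns grow to the right and rows downward; lengths in mm; the calibration is good to about 2 mm. A picture is of the moment at which its call begins: read the wrist's pose just before it. camera_model takes no time and is no camera call.
- job_done(): hands the job in, once; it reports no verdict.
The state is a dict: "clock": time; "joints": joint angles; "qvel": joint speeds; "tau": joint torques, N m; "position": TCP position; "ee_rot": TCP orientation; "contact_force": force on the tool from outside, world axes, zero at the start; "ft_torque": the same for the moment, N m; "gripper_width": finger opening in mm.
Only numpy, scipy, OpenCV 4.12 (cv2) and the standard library are available. Lean on these libraries where they do the work, as an engineer would, in place of code of your own. Each camera call takes 0.05 s, during which the arm holds its last target.

## Task

Pick up the flat-footed steel punch and touch its foot lightly on top of each of the three brass bosses, one after another, starting with the boss at the plate's pointed end, then the middle one, then the one at the broad end, with a short pause on each. Then leave the punch standing upright on the middle of the boss that stands highest, so that the chaser knows which one to work down.

Things in the scene. Friction and masses are not known exactly. Their poses are not given: they have to be found in the camera images.
- probe_mid (a point): flat-footed punch standing on the bench, bare steel, about 220 g, 100 mm tall: a plain round stem 18 mm in diameter on a flat round foot 32 mm in diameter and 14 mm high. This point is on its axis, 50 mm above the underside of the foot; z points up along the stem. The other standing steel tool near it has a ball on top and no foot.
- plate: fan-shaped brass plate (230 x 172 mm, pointed at one end) on a round black pitch block 270 mm in diameter, fixed at any yaw. Origin: centre of the block's underside; x points along the plate to its pointed end, z up; the plate's face is 34 mm above the origin. The bosses stand in a row at x = +70 mm (pointed end), 0 (middle) and -70 mm (broad end), y = 0.
- boss_a_top (a point): centre of the top of one of the three flat-topped round brass bosses on the plate, 38 mm in diameter, rigid and fixed. The bosses stand 10 to 25 mm above the plate's face, the highest at least 8 mm above the next; compare their z. Which boss stands at which place along the plate changes.
- boss_b_top (a point): centre of the top of one of the three flat-topped round brass bosses on the plate, 38 mm in diameter, rigid and fixed. The bosses stand 10 to 25 mm above the plate's face, the highest at least 8 mm above the next; compare their z. Which boss stands at which place along the plate changes.
- boss_c_top (a point): centre of the top of one of the three flat-topped round brass bosses on the plate, 38 mm in diameter, rigid and fixed. The bosses stand 10 to 25 mm above the plate's face, the highest at least 8 mm above the next; compare their z. Which boss stands at which place along the plate changes.
Not all that is in view belongs to the job. What is shaped like the part that bears probe_mid but blue is not meant.

How it is judged (in metres and radians):
On the way, in this order (a step that is already met when the one before it is completed fails the run):
1. the punch's foot touches the boss at the pointed end and stays for 0.15 s ((contact force between probe and boss_a above 0.4 N or contact force between probe and boss_b above 0.4 N or contact force between probe and boss_c above 0.4 N) and x of probe_mid in the frame of plate between 0.045 and 0.095 m), for 0.15 s.
2. the punch's foot touches the boss in the middle and stays for 0.15 s ((contact force between probe and boss_a above 0.4 N or contact force between probe and boss_b above 0.4 N or contact force between probe and boss_c above 0.4 N) and x of probe_mid in the frame of plate between -0.025 and 0.025 m), for 0.15 s.
3. the punch's foot touches the boss at the broad end and stays for 0.15 s ((contact force between probe and boss_a above 0.4 N or contact force between probe and boss_b above 0.4 N or contact force between probe and boss_c above 0.4 N) and x of probe_mid in the frame of plate between -0.095 and -0.045 m), for 0.15 s.
At the end, for the whole second after the job is handed in: The punch stands upright (within 10 degrees), at rest and released, with its foot on the highest boss, its axis within 13 mm of that boss's centre (horizontal distance between probe_mid and boss_b_top below 0.013 m and z of probe_mid in the frame of boss_b_top between 0.045 and 0.055 m and angle between probe_mid's own z axis and vertical below 0.17 rad and linear speed of probe below 0.02 m/s and contact force between probe and boss_b above 0.5 N); the robot touches nothing.
It fails at once if the punch knocks against or scrapes over a boss at more than 0.1 m/s (linear speed of probe above 0.1 m/s and (contact force between probe and boss_a above 2 N or contact force between probe and boss_b above 2 N or contact force between probe and boss_c above 2 N)).
It also fails if it takes over 58 s, if anything falls off the work surface, if the arm or the gripper's body presses on something with over 40 N, if the wrist force passes 120 N, or if a joint passes its speed limit or range.

## Working session

There is one attempt and no reset: what is moved stays moved. The work goes in short steps, Python scripts to look and compute and a tool call to move; the robot and the scene stay as the last step left them, time stands still between calls to the robot, and variables do not carry over. Pictures are saved under pics/ and viewed, and the job is handed in when it is done.

Besides the shell and the picture viewer there is one more tool, called after ">>>" as name(argument=value, ...), one argument or row to a line, values as JSON. send_rows: Moves the arm, as the interface text tells. Its arguments: {"type":"object","properties":{"commands":{"type":"array","items":{"type":"array","items":{"type":"number"}}},"newtons":{"type":"number"}},"required":["commands"]}

```bash
ls; mkdir -p pics; cat > h.py <<'E'
import numpy as np,cv2
from bench import *
from scipy.spatial.transform import Rotation as R
def cam(n):
    m=camera_model(n);K=np.array([[m['fx'],0,m['cx']],[0,m['fy'],m['cy']],[0,0,1]]);d=np.array(m['dist_coeffs'],float)
    if 'rvec' in m:
        Rm=cv2.Rodrigues(np.array(m['rvec'],float))[0];t=np.array(m['tvec'],float).ravel()
        return K,d,Rm.T,-Rm.T@t
    s=sense();T=np.eye(4);T[:3,:3]=R.from_quat(s['ee_rot']).as_matrix();T[:3,3]=s['position']
    T=T@np.array(m['hand_eye']);return K,d,T[:3,:3],T[:3,3]
def rays(c,uv):
    K,d,Rc,o=c
    p=cv2.undistortPoints(np.array(uv,float).reshape(-1,1,2),K,d).reshape(-1,2)
    return np.c_[p,np.ones(len(p))]@Rc.T
def onplane(c,uv,z):
    r=rays(c,uv);return c[3]+r*((z-c[3][2])/r[:,2])[:,None]
def cloud(c,dep):
    v,u=np.mgrid[0:480,0:640];r=rays(c,np.c_[u.ravel(),v.ravel()])
    return (c[3]+r*dep.reshape(-1,1)).reshape(480,640,3)
E
python3 - <<'E'
from h import *
print(sense())
for n in("top","side","wrist"):
    c=cam(n);p,d=snapshot(n);cv2.imwrite(f'pics/{n}0.png',p[:,:,::-1]);np.savez(f'{n}0.npz',p=p,d=d,R=c[2],o=c[3]);print(n,c[3],c[2][:,2])
E
```

```text
pics
{'clock': 0.0, 'joints': array([-1.33607631e+00,  1.59039299e-01,  1.59822738e+00,  1.23262971e-05,
        1.38623521e+00, -2.10128373e-01]), 'qvel': array([ 9.03228990e-04,  2.83183036e-05, -6.59487576e-04,  2.22673016e-03,
       -9.91427499e-04,  1.83694370e-03]), 'tau': array([-1.80689058e-04, -3.95996118e+01, -3.31429875e+01, -2.08015699e-04,
        8.42006615e-03, -1.04364671e-05]), 'position': array([ 247.25085265, -518.41077104,  209.02486735]), 'ee_rot': array([ 8.45670644e-01, -5.33704273e-01, -6.79034455e-04, -6.71000922e-04]), 'contact_force': array([-0.42032872, -0.10212586,  0.46426774]), 'ft_torque': array([-0.04537014, -0.01144729,  0.01577714]), 'gripper_width': 85.39389048018796}
top [401.03791134 -85.26555028 952.68307448] [ 0.19138131 -0.01642962 -0.98137825]
side [500.21676873 382.42778759 673.05603129] [ 0.12557664 -0.62591568 -0.76971428]
wrist [ 315.3248684  -486.82259687  373.84996682] [-0.26407531 -0.1245299  -0.95642905]
```

View pics/top0.png

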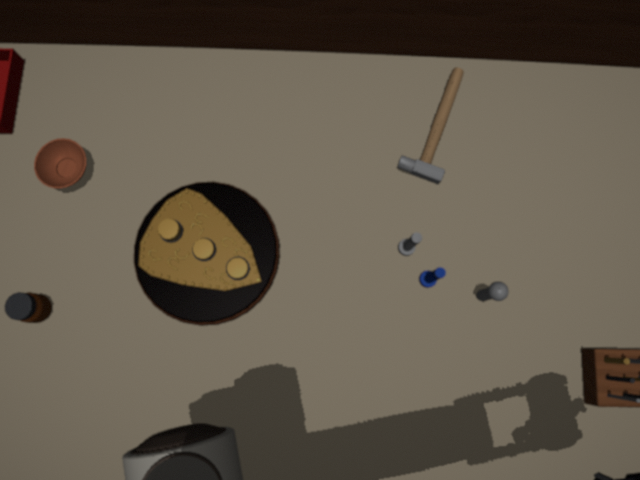

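View pics/side0.png

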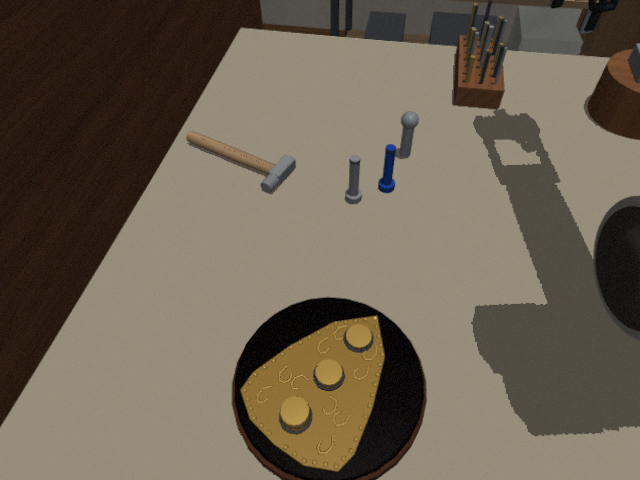

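View pics/wrist0.png

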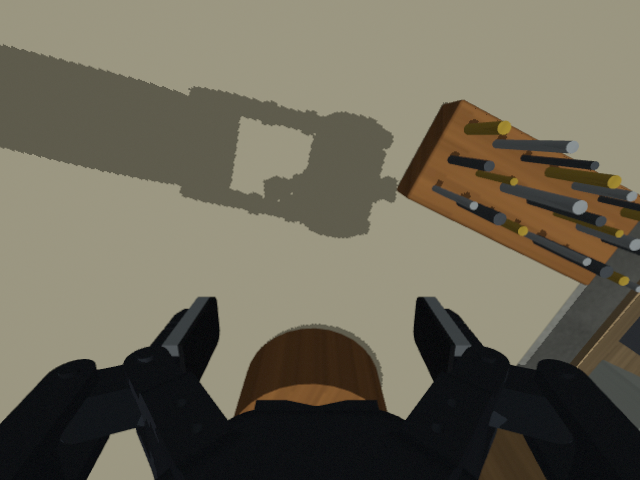

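The top view shows the plate at about (205,248), with its pointed end at the lower right near (260,283). The bosses are at (237,267), (204,248) and (169,229). The steel punch is at (410,245), the blue lookalike at (432,277) and the ball tool at (495,290). Next I'll measure from depth and colour.

```bash
python3 - <<'E'
from h import *
res={}
for n in("top","side"):
    z=np.load(n+'0.npz');p,d=z['p'],z['d'];c=cam(n);P=cloud(c,d);ok=d>0
    hsv=cv2.cvtColor(p,cv2.COLOR_RGB2HSV)
    br=(hsv[...,0]>12)&(hsv[...,0]<30)&(hsv[...,1]>120)&(hsv[...,2]>60)&ok&(np.abs(P[...,2]-45)<30)
    cx=[(169,229),(204,248),(237,267)] if n=="top" else [(295,410),(329,373),(358,335)]
    Z=P[...,2]
    # plate face
    m=br.copy()
    print(n,'brass z hist',np.histogram(Z[m],bins=range(20,75,3)))
    for q in cx:
        zt=np.median(Z[q[1]-4:q[1]+5,q[0]-4:q[0]+5])
        mm=(np.abs(Z-zt)<3.5)&br
        k,l,st,ce=cv2.connectedComponentsWithStats(mm.astype(np.uint8))
        i=l[q[1],q[0]];pts=P[l==i];
        cn=max(cv2.findContours((l==i).astype(np.uint8),0,cv2.CHAIN_APPROX_NONE)[0],key=len)
        w=onplane(c,cn.reshape(-1,2),zt)[:,:2].astype(np.float32)
        print(' boss',q,'z',zt,'mean',pts.mean(0).round(1),'circ',cv2.minEnclosingCircle(w),len(pts))
    # dark block outline
    obj=ok&(Z>20)&(Z<130)
    k,l,st,ce=cv2.connectedComponentsWithStats(obj.astype(np.uint8))
    for i in range(1,k):
        if st[i,4]>40:
            pts=P[l==i];print(' obj',st[i],pts.mean(0).round(1),pts.min(0).round(),pts.max(0).round(),p[l==i].mean(0).round())
E
```

```text
top brass z hist (array([   0,    1,   95, 1162, 4303, 1442,   79,  151,  335,  337,   84,
         82,  222,   50,    1,    0,    1,    1]), array([20, 23, 26, 29, 32, 35, 38, 41, 44, 47, 50, 53, 56, 59, 62, 65, 68,
       71, 74]))
 boss (169, 229) z 57.50014729268992 mean [ 635.9 -108.3  -36.8] circ ((686.4511108398438, -114.39807891845703), 745.979248046875) 306858
 boss (204, 248) z 47.68219400518717 mean [555.7 105.7  47.4] circ ((555.6038208007812, 105.3342056274414), 18.908174514770508) 332
 boss (237, 267) z 44.49073375598357 mean [524.2  43.9  44.3] circ ((524.4265747070312, 43.87578582763672), 18.51308250427246) 326
 obj [  0  48  19  83 855] [865.1 511.9  34.4] [779. 506.  20.] [942. 547.  49.] [48.  9.  8.]
 obj [ 398   67   65  115 1535] [ 799.  -318.7   24. ] [ 703. -376.   20.] [ 944. -247.   31.] [106.  93.  78.]
 obj [ 34 138  52  50 867] [718.9 400.1  29.6] [663. 340.  20.] [761. 439.  39.] [88. 54. 39.]
 obj [  135   182   143   140 15607] [552.8 104.1  32.8] [428. -24.  20.] [686. 236.  62.] [73. 59. 35.]
 obj [403 233  19  18 196] [ 574.6 -261.7   76.2] [ 568. -
[... 1251 characters left out ...]
   66.4] [ 300. -814.   20.] [ 401. -584.  130.] [72. 54. 40.]
 obj [ 591   47   49   86 2997] [  82.  -585.3   74.3] [  32. -703.   20.] [ 113. -528.  130.] [63. 43. 29.]
 obj [400 111  18  40 479] [ 493.3 -397.3   70.7] [ 477. -415.   20.] [ 509. -388.  104.] [81. 81. 82.]
 obj [ 186  131  109   57 1187] [ 798.  -313.6   25. ] [ 705. -374.   20.] [ 943. -243.   31.] [133. 117.  99.]
 obj [382 144  14  40 378] [ 519.7 -297.4   67.6] [ 511. -313.   20.] [ 529. -292.  103.] [23. 39. 78.]
 obj [349 155  11  39 379] [ 577.7 -257.9   68.1] [ 569. -272.   20.] [ 588. -252.  104.] [73. 73. 74.]
 obj [  234   297   192   183 27441] [552.6 122.4  33.7] [423. -22.  20.] [687. 237.  62.] [83. 66. 36.]
```

```bash
cat >> h.py <<'E'
def go(target,z=None):
    s=sense();Rt=R.from_quat(s['ee_rot']).as_matrix();return (Rt.T@(np.array(target,float)-s['position'])/10).round(2)
def show(s=None):
    s=s or sense();print('t',round(s['clock'],2),'pos',s['position'].round(1),'F',s['contact_force'].round(2),'w',round(s['gripper_width'],1),'tilt',R.from_quat(s['ee_rot']).as_matrix()[:,2].round(4),'x',R.from_quat(s['ee_rot']).as_matrix()[:,0].round(4))
E
python3 - <<'E'
from h import *
for n,box in(("top",(395,228,428,258)),("side",(342,150,366,206))):
    z=np.load(n+'0.npz');p,d=z['p'],z['d'];c=cam(n);P=cloud(c,d)
    a,b,e,f=box;Q=P[b:f,a:e].reshape(-1,3)
    T=Q[(Q[:,2]>95)&(Q[:,2]<108)];print(n,len(T),T.mean(0),T.min(0),T.max(0))
    # axis: points slices -> camera-facing surface
    for h in (20,40,60,80):
        S=Q[np.abs(Q[:,2]-h)<8];print(h,len(S),S.mean(0).round(1) if len(S) else 0)
show();print(go([576,-260,210]))
E
```

```text
top 89 [ 576.78661757 -264.03502769   98.91239854] [ 568.06266545 -272.30038387   95.03548184] [ 585.65507085 -255.81118797  102.65678437]
20 94 [ 573.8 -261.3   15.6]
40 23 [ 572.4 -260.3   39.4]
60 26 [ 572.9 -260.    60.4]
80 24 [ 573.5 -259.4   80.3]
side 83 [ 578.38934324 -261.11342968  100.12018556] [ 569.56386216 -271.60874109   95.31800317] [ 587.61722601 -252.75151895  103.60344119]
20 139 [ 577.4 -257.9   16.9]
40 67 [ 577.2 -257.1   40. ]
60 67 [ 577.5 -256.7   60. ]
80 71 [ 578.  -257.1   80.2]
t 0.15 pos [ 247.3 -518.6  209.2] F [ 0.08 -0.23 -0.16] w 84.9 tilt [-3.0e-04  1.4e-03 -1.0e+00] x [ 0.4302 -0.9027 -0.0014]
[ -9.2  -40.8   -0.05]
```

>>> send_rows(
  commands=[
    [-1,-4.5,0,0,0,0,4.5],
    [-2,-9,0,0,0,0,4.5],
    [-3,-13.5,0,0,0,0,4.5],
    [-4,-18,0,0,0,0,4.5],
    [-5,-22.5,0,0,0,0,4.5],
    [-6,-27,0,0,0,0,4.5],
    [-7,-31.5,0,0,0,0,4.5],
    [-8,-36,0,0,0,0,4.5],
    [-8.7,-39.5,0,0,0,0,4.5],
    [-9.1,-40.9,0,0,0,0,4.5],
  ],
)

```text
clock: 1.15
position: [579.3, -258.3, 209.4]
ee_rot: [0.847, -0.532, -0.0, -0.0]
contact_force: [-0.5, -0.4, -0.3]
gripper_width: 45.0
```

>>> send_rows(
  commands=[
    [0,0,0,0,0,0,4.5],
    [0,0,0,0,0,0,4.5],
    [0,0,0,0,0,0,4.5],
  ],
)

```text
clock: 1.45
position: [576.3, -262.2, 209.9]
ee_rot: [0.845, -0.535, -0.0, 0.0]
contact_force: [0.0, -0.0, 0.7]
gripper_width: 44.9
```

```bash
python3 - <<'E'
from h import *
show();c=cam('wrist');p,d=snapshot('wrist');cv2.imwrite('pics/w1.png',p[:,:,::-1])
P=cloud(c,d);np.savez('w1.npz',p=p,d=d,P=P)
m=(np.abs(P[...,2]-100)<6)&(np.abs(P[...,0]-577)<30)&(np.abs(P[...,1]+262)<30)
print(m.sum(),P[m].mean(0),P[m].min(0),P[m].max(0))
v,u=np.nonzero(m);print(u.mean(),v.mean());print(go([577.5,-262.5,47]))
E
```

```text
t 1.45 pos [ 576.3 -262.2  209.9] F [ 0.05 -0.04  0.75] w 44.9 tilt [-6.e-04 -2.e-04 -1.e+00] x [ 4.286e-01 -9.035e-01 -1.000e-04]
396 [ 580.22940265 -263.99522111  100.23576936] [ 570.71371145 -273.68187548   94.41976817] [ 588.85021208 -254.99859975  102.60558634]
319.3661616161616 224.86868686868686
[ 0.08 -0.1  16.3 ]
```

View pics/w1.png

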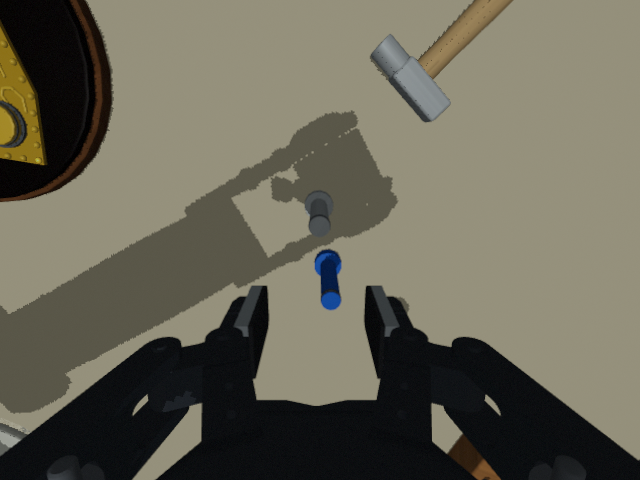

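The wrist view shows the steel punch's top at (319,225), in line with the jaw gap. The blue punch is to the side along tool y, clear of the fingers. I'm descending to grasp.

>>> send_rows(
  commands=[
    [0.15,-0.15,3.5,0,0,0,4.5],
    [0.15,-0.15,7,0,0,0,4.5],
    [0.15,-0.15,10.5,0,0,0,4.5],
    [0.15,-0.15,13.5,0,0,0,4.5],
    [0.15,-0.15,15.5,0,0,0,4.5],
    [0.15,-0.15,16.3,0,0,0,4.5],
    [0.15,-0.15,16.3,0,0,0,4.5],
    [0.15,-0.15,16.3,0,0,0,4.5],
  ],
)

```text
clock: 2.3
position: [580.0, -262.7, 48.5]
ee_rot: [0.845, -0.534, 0.001, 0.0]
contact_force: [-0.4, -0.1, -0.6]
gripper_width: 44.8
```

```bash
python3 - <<'E'
from h import *
show();c=cam('side');p,d=snapshot('side');cv2.imwrite('pics/s2.png',cv2.resize(p[100:300,250:500,::-1],None,fx=3,fy=3))
E
```

```text
t 2.3 pos [ 580.  -262.7   48.5] F [-0.43 -0.1  -0.55] w 44.8 tilt [ 0.0018 -0.0014 -1.    ] x [ 0.4296 -0.903   0.002 ]
```

View pics/s2.png

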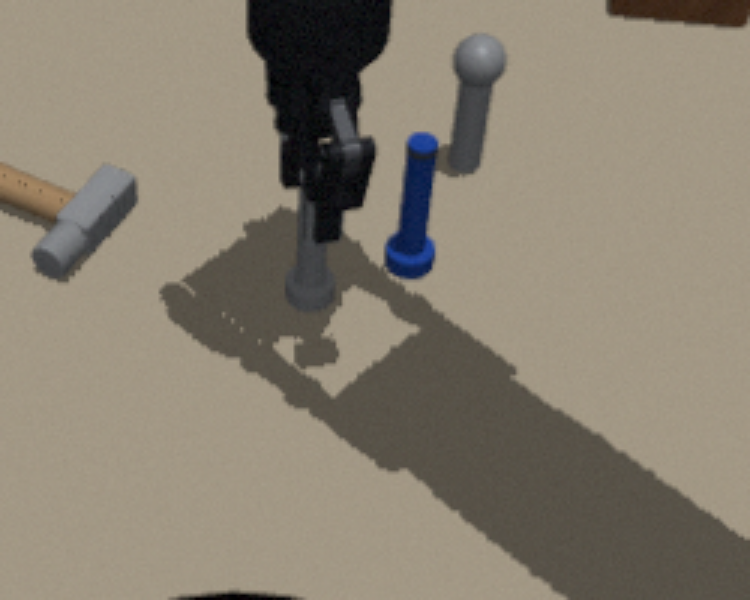

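The steel punch's stem is between the fingers at about (312,230) in the crop, and the blue one is clear to the right. Closing.

>>> send_rows(
  commands=[
    [0,0,0,0,0,0,1.6],
    [0,0,0,0,0,0,1.2],
    [0,0,0,0,0,0,1.2],
    [0,0,0,0,0,0,1.2],
    [0,0,0,0,0,0,1.2],
  ],
  newtons=50,
)

```text
clock: 2.85
position: [580.3, -262.3, 48.4]
ee_rot: [0.846, -0.534, 0.001, 0.0]
contact_force: [-1.1, -1.3, 5.3]
gripper_width: 16.8
```

>>> send_rows(
  commands=[
    [0,0,-1,0,0,0,1.2],
    [0,0,-3,0,0,0,1.2],
    [0,0,-6,0,0,0,1.2],
    [0,0,-9,0,0,0,1.2],
    [0,0,-11,0,0,0,1.2],
    [0,0,-12,0,0,0,1.2],
    [0,0,-12,0,0,0,1.2],
    [0,0,-12,0,0,0,1.2],
  ],
)

```text
clock: 3.65
position: [578.6, -261.0, 165.4]
ee_rot: [0.846, -0.534, -0.001, -0.0]
contact_force: [-0.4, -0.0, -2.2]
gripper_width: 16.4
```

```bash
python3 - <<'E'
from h import *
show();c=cam('side');p,d=snapshot('side');cv2.imwrite('pics/s3.png',cv2.resize(p[50:250,250:500,::-1],None,fx=3,fy=3))
for n in ('top','side'):
    c=cam(n);p,d=snapshot(n);P=cloud(c,d)
    m=(np.abs(P[...,0]-578)<25)&(np.abs(P[...,1]+262)<25)&(P[...,2]>90)&(P[...,2]<150)
    Q=P[m]; print(n,len(Q))
    for lo in range(100,150,6):
        S=Q[(Q[:,2]>=lo)&(Q[:,2]<lo+6)]
        if len(S):print(lo,len(S),S.mean(0).round(1),np.ptp(S,axis=0).round(1))
E
```

```text
t 3.65 pos [ 578.6 -261.   165.4] F [-0.4  -0.02 -2.18] w 16.4 tilt [-0.0022  0.0016 -1.    ] x [ 0.4303 -0.9027 -0.0024]
top 0
side 292
112 7 [ 572.4 -250.7  117.5] [20.6 11.7  1.2]
118 44 [ 574.8 -249.6  121.3] [30.7 16.8  5.7]
124 59 [ 574.3 -251.2  127.2] [30.3 28.   5.9]
130 111 [ 575.7 -255.8  131.8] [30.9 29.3  5.9]
136 31 [ 576.  -254.3  139. ] [17.   9.3  5.9]
142 32 [ 575.6 -255.   144.8] [17.2  8.4  6. ]
148 8 [ 576.3 -254.4  148.6] [13.4  6.3  1.1]
```

View pics/s3.png

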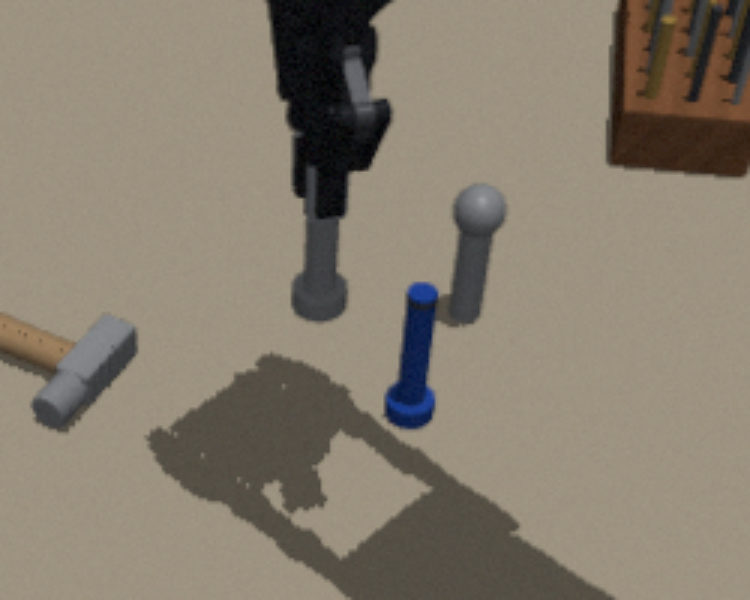

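The punch is held upright, with its foot at about (320,300) in the crop and clear of the bench. I'm moving over the pointed-end boss.

>>> send_rows(
  commands=[
    [-2,-0.55,0,0,0,0,1.2],
    [-5.5,-1.53,0,0,0,0,1.2],
    [-9.5,-2.65,0,0,0,0,1.2],
    [-13.5,-3.75,0,0,0,0,1.2],
    [-17.5,-4.87,0,0,0,0,1.2],
    [-21.5,-5.98,0,0,0,0,1.2],
    [-25,-6.95,0,0,0,0,1.2],
    [-28,-7.8,0,0,0,0,1.2],
    [-29.5,-8.2,0,0,0,0,1.2],
    [-30,-8.35,0,0,0,0,1.2],
  ],
)

```text
clock: 4.8
position: [525.0, 46.3, 166.3]
ee_rot: [0.846, -0.533, -0.001, 0.0]
contact_force: [0.1, -0.7, -2.6]
gripper_width: 16.4
```

>>> send_rows(
  commands=[
    [0,0,1,0,0,0,1.2],
    [0,0,2.5,0,0,0,1.2],
    [0,0,4,0,0,0,1.2],
    [0,0,4,0,0,0,1.2],
    [0,0,4,0,0,0,1.2],
  ],
)

```text
clock: 5.3
position: [525.6, 44.0, 126.5]
ee_rot: [0.845, -0.534, -0.0, 0.0]
contact_force: [0.4, -0.5, -2.4]
gripper_width: 16.4
```

```bash
cat > look.py <<'E'
from h import *
import sys
show()
tag=sys.argv[1];n='side'
if 1:
    c=cam(n);p,d=snapshot(n);P=cloud(c,d);cv2.imwrite(f'pics/{n}_{tag}.png',cv2.resize(p[200:480,200:500,::-1],None,fx=2,fy=2))
    hsv=cv2.cvtColor(p,cv2.COLOR_RGB2HSV)
    t=sense()['position'];fz=t[2]-48.4
    m=(np.abs(P[...,0]-t[0])<30)&(np.abs(P[...,1]-t[1])<30)&(np.abs(P[...,2]-fz-7)<9)&(hsv[...,1]<70)
    Q=P[m];print('foot pts',len(Q))
    if len(Q)>10:
        from scipy.optimize import least_squares
        r=least_squares(lambda a:np.maximum(-50,np.minimum(4,np.hypot(Q[:,0]-a[0],Q[:,1]-a[1])-16)),t[:2]);print('side foot axis',r.x.round(1),'foot z min',np.percentile(Q[:,2],3).round(1))
E
python3 look.py a; python3 -c "
from h import *
print(go([525,45.7,95]))"
```

```text
t 5.3 pos [525.6  44.  126.5] F [ 0.39 -0.52 -2.4 ] w 16.4 tilt [-1.1e-03 -1.0e-04 -1.0e+00] x [ 4.290e-01 -9.033e-01 -3.000e-04]
foot pts 296
side foot axis [523.3  41. ] foot z min 82.0
[-0.19  0.05  3.23]
```

View pics/side_a.png

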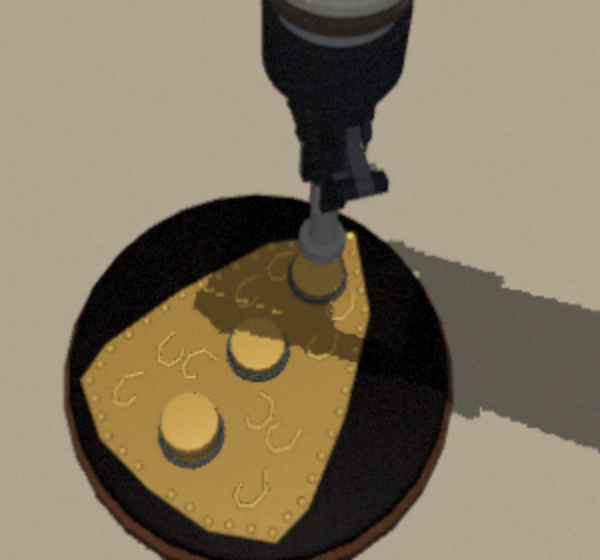

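```bash
python3 - <<'E'
from h import *
show();c=cam('side');p,d=snapshot('side');P=cloud(c,d);hsv=cv2.cvtColor(p,cv2.COLOR_RGB2HSV)
t=sense()['position']
m=(np.hypot(P[...,0]-t[0],P[...,1]-t[1])<25)&(P[...,2]>72)&(P[...,2]<110)&(hsv[...,1]<70)
Q=P[m]
for lo in range(72,110,3):
    S=Q[(Q[:,2]>=lo)&(Q[:,2]<lo+3)]
    if len(S)>2:
        print(lo,len(S),S.mean(0).round(1),S.min(0).round(1)[:2],S.max(0).round(1)[:2],cv2.minEnclosingCircle(S[:,:2].astype(np.float32)))
E
```

```text
t 5.35 pos [526.2  44.2 127.3] F [ 0.73  0.26 -1.42] w 16.6 tilt [ 5.e-04 -3.e-04 -1.e+00] x [ 4.292e-01 -9.032e-01  5.000e-04]
78 3 [524.   55.3  80.7] [512.4  53.5] [535.7  58.9] ((524.0875244140625, 53.5380744934082), 11.65030288696289)
81 20 [521.7  56.   82.5] [510.   51.3] [537.4  59.5] ((523.6709594726562, 52.131439208984375), 13.710928916931152)
84 22 [522.9  56.4  85.5] [508.2  46.6] [537.7  60.2] ((522.9550170898438, 48.587364196777344), 14.885035514831543)
87 26 [521.2  56.5  88.5] [508.4  46.8] [536.   60.4] ((522.1754760742188, 49.98625564575195), 14.180217742919922)
90 114 [522.4  50.3  92.1] [508.5  31.4] [538.2  60.3] ((523.5794067382812, 44.53607177734375), 15.914107322692871)
93 109 [524.7  48.1  94. ] [508.9  31.9] [539.4  59. ] ((523.7239379882812, 44.26210403442383), 16.15473747253418)
96 15 [523.7  50.2  97.1] [515.6  37.4] [535.9  53.7] ((526.31787109375, 43.45173263549805), 11.370675086975098)
99 18 [522.9  50.1 100.8] [514.8  43.3] [531.9  53.8] ((523.3187866210938, 45.679443359375), 8.701700210571289)
102 14 [524.3  51.1 103.6] [515.8  46.7] [532.1  53.2] ((523.949462890625, 46.93849182128906), 8.12389850616455)
105 18 [524.7  50.6 106.5] [515.   44.3] [532.4  53.3] ((523.6634521484375, 45.448673248291016), 8.690935134887695)
108 16 [522.   50.7 108.9] [515.9  47.8] [529.   53.5] ((522.444091796875, 49.57576370239258), 6.62046480178833)
```

>>> send_rows(
  commands=[
    [-0.2,0,0.8,0,0,0,1.2],
    [-0.2,0,1.6,0,0,0,1.2],
    [-0.2,0,2.3,0,0,0,1.2],
    [-0.2,0,2.7,0,0,0,1.2],
    [-0.2,0,2.9,0,0,0,1.2],
    [-0.2,0,2.9,0,0,0,1.2],
    [-0.2,0,2.9,0,0,0,1.2],
  ],
)

```text
clock: 6.1
position: [525.1, 46.9, 98.2]
ee_rot: [0.846, -0.534, 0.0, -0.0]
contact_force: [-0.1, -0.1, -2.5]
gripper_width: 16.4
```

```bash
python3 look.py b
```

```text
t 6.1 pos [525.1  46.9  98.2] F [-0.06 -0.14 -2.51] w 16.4 tilt [ 4.e-04 -0.e+00 -1.e+00] x [ 4.303e-01 -9.027e-01  2.000e-04]
foot pts 261
side foot axis [522.8  44. ] foot z min 53.5
```

View pics/side_b.png

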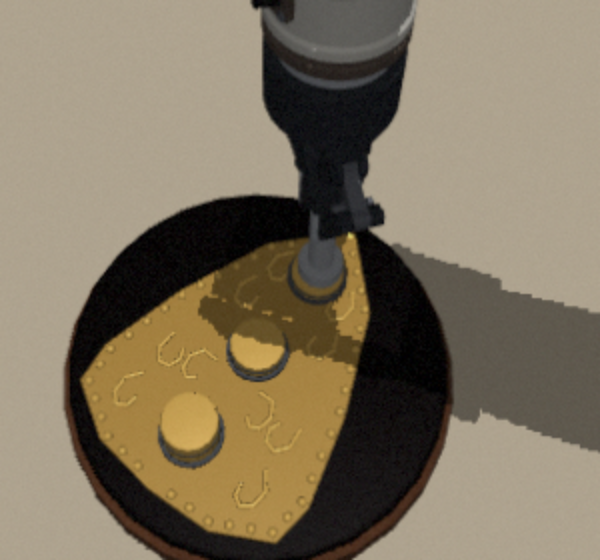

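The foot hovers just above the pointed-end boss at (320,275) in the crop, well centred. I'm lowering it slowly.

>>> send_rows(
  commands=[
    [0,0,0.1,0,0,0,1.2],
    [0,0,0.2,0,0,0,1.2],
    [0,0,0.3,0,0,0,1.2],
    [0,0,0.3,0,0,0,1.2],
  ],
)

```text
clock: 6.55
position: [524.7, 47.0, 94.8]
ee_rot: [0.846, -0.534, -0.0, 0.0]
contact_force: [0.6, -0.1, -2.1]
gripper_width: 16.4
```

>>> send_rows(
  commands=[
    [0,0,0.1,0,0,0,1.2],
    [0,0,0.1,0,0,0,1.2],
  ],
)

```text
clock: 6.75
position: [524.8, 46.9, 93.9]
ee_rot: [0.846, -0.534, -0.0, 0.0]
contact_force: [0.2, 1.0, -2.8]
gripper_width: 15.9
```

>>> send_rows(
  commands=[
    [0,0,0.1,0,0,0,1.2],
    [0,0,0.1,0,0,0,1.2],
  ],
)

```text
clock: 6.95
position: [525.1, 46.9, 93.4]
ee_rot: [0.846, -0.534, 0.0, -0.0]
contact_force: [0.2, 0.9, 0.7]
gripper_width: 16.6
```

>>> send_rows(
  commands=[
    [0,0,0.05,0,0,0,1.2],
    [0,0,0.05,0,0,0,1.2],
    [0,0,0.05,0,0,0,1.2],
    [0,0,0.05,0,0,0,1.2],
  ],
)

```text
clock: 7.35
position: [525.3, 46.9, 93.3]
ee_rot: [0.846, -0.534, 0.0, -0.0]
contact_force: [-2.3, 0.3, 5.6]
gripper_width: 16.6
```

>>> send_rows(
  commands=[
    [0,0,0,0,0,0,1.2],
  ],
)

```text
clock: 7.45
position: [525.3, 46.9, 93.4]
ee_rot: [0.846, -0.534, 0.0, -0.0]
contact_force: [-1.6, 0.4, 5.2]
gripper_width: 16.6
```

Contact has been held for over 0.4 s at about 7 N. Lifting and moving to the middle boss.

>>> send_rows(
  commands=[
    [0,0,-0.5,0,0,0,1.2],
    [0,0,-1.5,0,0,0,1.2],
    [0,0,-2.5,0,0,0,1.2],
    [-1,-1.3,-2.5,0,0,0,1.2],
    [-2.5,-3.27,-2.5,0,0,0,1.2],
    [-3.7,-4.85,-2.5,0,0,0,1.2],
    [-4.2,-5.5,-2.5,0,0,0,1.2],
    [-4.2,-5.5,-2.3,0,0,0,1.2],
    [-4.2,-5.5,-1.6,0,0,0,1.2],
    [-4.2,-5.5,-1,0,0,0,1.2],
  ],
)

```text
clock: 8.45
position: [555.9, 107.9, 101.6]
ee_rot: [0.845, -0.534, -0.0, 0.0]
contact_force: [0.1, -0.2, -2.8]
gripper_width: 16.5
```

>>> send_rows(
  commands=[
    [0,0,0,0,0,0,1.2],
    [0,0,0.1,0,0,0,1.2],
    [0,0,0.2,0,0,0,1.2],
    [0,0,0.2,0,0,0,1.2],
  ],
)

```text
clock: 8.85
position: [556.5, 108.3, 100.6]
ee_rot: [0.846, -0.534, 0.0, -0.0]
contact_force: [-0.2, -0.0, -2.4]
gripper_width: 16.4
```

```bash
python3 look.py c
```

```text
t 8.85 pos [556.5 108.3 100.6] F [-0.19 -0.04 -2.38] w 16.4 tilt [ 2.e-04  0.e+00 -1.e+00] x [ 4.299e-01 -9.029e-01  1.000e-04]
foot pts 272
side foot axis [554.1 104.9] foot z min 55.1
```

View pics/side_c.png

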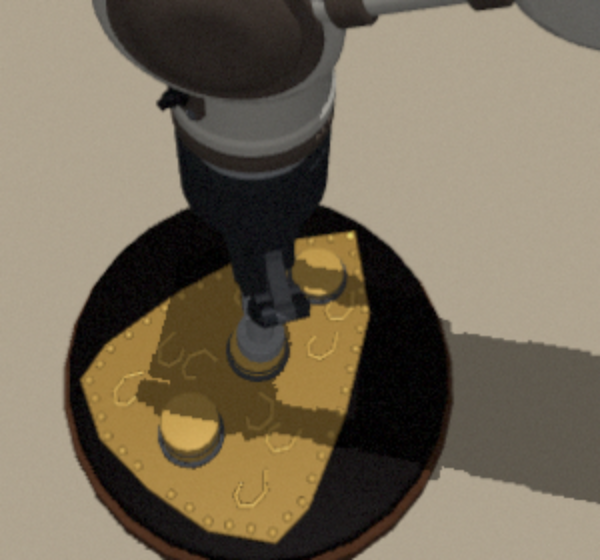

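The foot is centred just above the middle boss at (258,350). Lowering slowly.

>>> send_rows(
  commands=[
    [0,0,0.1,0,0,0,1.2],
    [0,0,0.2,0,0,0,1.2],
    [0,0,0.3,0,0,0,1.2],
    [0,0,0.3,0,0,0,1.2],
  ],
)

```text
clock: 9.3
position: [556.3, 108.5, 97.3]
ee_rot: [0.846, -0.534, -0.0, 0.0]
contact_force: [0.0, -1.0, -2.8]
gripper_width: 16.4
```

>>> send_rows(
  commands=[
    [0,0,0.1,0,0,0,1.2],
    [0,0,0.1,0,0,0,1.2],
  ],
)

```text
clock: 9.5
position: [556.5, 108.5, 96.4]
ee_rot: [0.846, -0.534, -0.0, -0.0]
contact_force: [-0.5, 0.2, -2.9]
gripper_width: 16.6
```

>>> send_rows(
  commands=[
    [0,0,0.1,0,0,0,1.2],
    [0,0,0.1,0,0,0,1.2],
  ],
)

```text
clock: 9.7
position: [556.8, 108.5, 96.3]
ee_rot: [0.846, -0.534, 0.0, -0.0]
contact_force: [-1.6, 0.1, 4.0]
gripper_width: 16.2
```

>>> send_rows(
  commands=[
    [0,0,0.05,0,0,0,1.2],
    [0,0,0.05,0,0,0,1.2],
  ],
)

```text
clock: 9.9
position: [557.0, 108.5, 96.3]
ee_rot: [0.846, -0.534, 0.0, -0.0]
contact_force: [-3.0, 0.1, 7.3]
gripper_width: 16.7
```

>>> send_rows(
  commands=[
    [0,0,0,0,0,0,1.2],
    [0,0,0,0,0,0,1.2],
    [0,0,0,0,0,0,1.2],
  ],
)

```text
clock: 10.2
position: [557.0, 108.6, 96.3]
ee_rot: [0.846, -0.534, 0.001, -0.0]
contact_force: [-2.2, -0.8, 7.0]
gripper_width: 16.6
```

>>> send_rows(
  commands=[
    [0,0,-0.5,0,0,0,1.2],
    [0,0,-1.7,0,0,0,1.2],
    [0,0,-3.2,0,0,0,1.2],
    [-0.8,-1.05,-3.5,0,0,0,1.2],
    [-2.4,-3.15,-3.5,0,0,0,1.2],
    [-3.7,-4.85,-3.5,0,0,0,1.2],
    [-4.2,-5.5,-3.5,0,0,0,1.2],
    [-4.2,-5.5,-3.2,0,0,0,1.2],
    [-4.2,-5.5,-2.4,0,0,0,1.2],
    [-4.2,-5.5,-1.8,0,0,0,1.2],
  ],
)

```text
clock: 11.2
position: [587.3, 169.4, 111.8]
ee_rot: [0.845, -0.534, -0.001, 0.001]
contact_force: [0.5, 1.0, -2.2]
gripper_width: 16.9
```

>>> send_rows(
  commands=[
    [0,0,0,0,0,0,1.2],
    [0,0,0.1,0,0,0,1.2],
    [0,0,0.2,0,0,0,1.2],
    [0,0,0.2,0,0,0,1.2],
  ],
)

```text
clock: 11.6
position: [588.1, 169.9, 111.2]
ee_rot: [0.846, -0.534, 0.0, -0.0]
contact_force: [0.5, 0.4, -2.8]
gripper_width: 16.7
```

```bash
python3 look.py d
```

```text
t 11.6 pos [588.1 169.9 111.2] F [ 0.47  0.35 -2.77] w 16.7 tilt [ 3.e-04  0.e+00 -1.e+00] x [ 4.301e-01 -9.028e-01  1.000e-04]
foot pts 134
side foot axis [586.  167.8] foot z min 66.1
```

View pics/side_d.png

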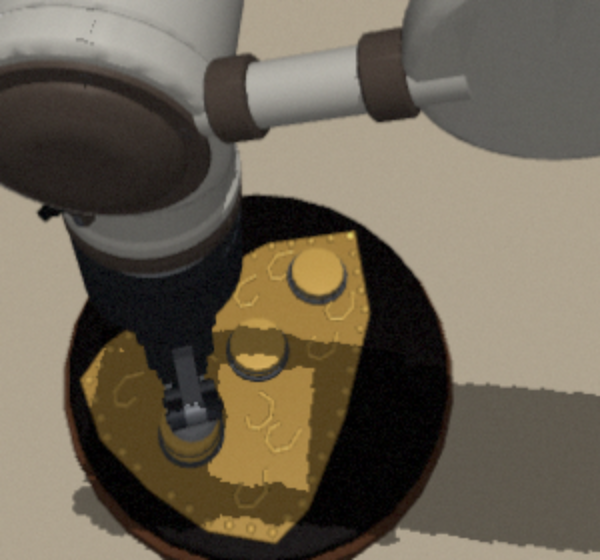

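The foot is centred over the broad-end boss at (190,435), which is also the highest. Lowering.

>>> send_rows(
  commands=[
    [0,0,0.1,0,0,0,1.2],
    [0,0,0.2,0,0,0,1.2],
    [0,0,0.3,0,0,0,1.2],
    [0,0,0.35,0,0,0,1.2],
    [0,0,0.35,0,0,0,1.2],
  ],
)

```text
clock: 12.15
position: [587.9, 170.1, 107.4]
ee_rot: [0.846, -0.534, -0.0, 0.0]
contact_force: [0.4, -0.1, -2.5]
gripper_width: 16.9
```

>>> send_rows(
  commands=[
    [0,0,0.1,0,0,0,1.2],
    [0,0,0.1,0,0,0,1.2],
  ],
)

```text
clock: 12.35
position: [588.0, 170.1, 106.5]
ee_rot: [0.846, -0.534, 0.0, 0.0]
contact_force: [0.1, -0.1, -2.8]
gripper_width: 16.3
```

>>> send_rows(
  commands=[
    [0,0,0.07,0,0,0,1.2],
    [0,0,0.07,0,0,0,1.2],
  ],
)

```text
clock: 12.55
position: [588.3, 170.1, 106.4]
ee_rot: [0.846, -0.534, 0.0, -0.0]
contact_force: [-1.8, -0.2, 1.0]
gripper_width: 16.5
```

>>> send_rows(
  commands=[
    [0,0,0.03,0,0,0,1.2],
    [0,0,0.03,0,0,0,1.2],
    [0,0,0.03,0,0,0,1.2],
    [0,0,0.03,0,0,0,1.2],
  ],
)

```text
clock: 12.95
position: [588.4, 170.2, 106.4]
ee_rot: [0.846, -0.534, 0.0, -0.0]
contact_force: [-2.6, -1.1, 5.8]
gripper_width: 16.6
```

>>> send_rows(
  commands=[
    [0,0,-0.05,0,0,0,1.2],
    [0,0,-0.05,0,0,0,1.2],
  ],
)

```text
clock: 13.15
position: [588.3, 170.1, 106.3]
ee_rot: [0.846, -0.534, 0.0, -0.0]
contact_force: [-0.4, -0.8, 4.0]
gripper_width: 16.3
```

```bash
python3 - <<'E'
from h import *
show();c=cam('top');p,d=snapshot('top');cv2.imwrite('pics/top_e.png',p[:,:,::-1])
E
```

```text
t 13.15 pos [588.3 170.1 106.3] F [-0.36 -0.78  4.04] w 16.3 tilt [ 7.e-04  1.e-04 -1.e+00] x [ 4.302e-01 -9.027e-01  2.000e-04]
```

Held about 0.6 s with roughly 7 N on the boss. Now releasing gently.

>>> send_rows(
  commands=[
    [0,0,0,0,0,0,1.6],
    [0,0,0,0,0,0,1.8],
    [0,0,0,0,0,0,2.0],
    [0,0,0,0,0,0,2.4],
    [0,0,0,0,0,0,3.0],
    [0,0,0,0,0,0,3.8],
    [0,0,0,0,0,0,4.5],
    [0,0,0,0,0,0,4.5],
  ],
  newtons=20,
)

```text
clock: 14.0
position: [588.0, 170.1, 106.0]
ee_rot: [0.846, -0.534, -0.0, -0.0]
contact_force: [-0.6, 0.4, -0.1]
gripper_width: 44.8
```

```bash
python3 - <<'E'
from h import *
show();c=cam('side');p,d=snapshot('side');cv2.imwrite('pics/side_f.png',cv2.resize(p[200:480,200:500,::-1],None,fx=2,fy=2))
E
```

```text
t 14.0 pos [588.  170.1 106. ] F [-0.55  0.42 -0.05] w 44.8 tilt [ 0.  0. -1.] x [ 0.4303 -0.9027 -0.    ]
```

View pics/side_f.png

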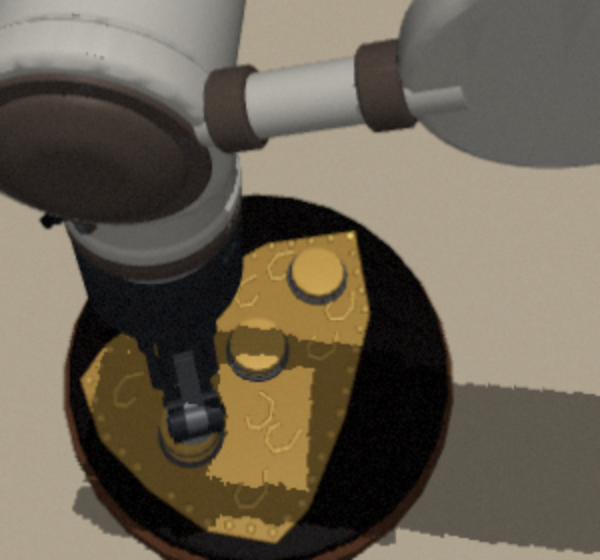

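The fingers are open and the force reading is back to zero. The foot on the boss at (190,440) shows no tilt. Retracting straight up, then aside.

>>> send_rows(
  commands=[
    [0,0,-1,0,0,0,4.5],
    [0,0,-3,0,0,0,4.5],
    [0,0,-6,0,0,0,4.5],
    [0,0,-9,0,0,0,4.5],
    [0,0,-12,0,0,0,4.5],
    [0,0,-14,0,0,0,4.5],
    [2,0,-15,0,0,0,4.5],
    [6,0,-15,0,0,0,4.5],
    [10,0,-15,0,0,0,4.5],
    [14,0,-15,0,0,0,4.5],
  ],
)

```text
clock: 15.05
position: [648.9, 42.5, 257.3]
ee_rot: [0.846, -0.533, 0.001, -0.0]
contact_force: [-0.3, 1.1, -0.2]
gripper_width: 45.0
```

>>> send_rows(
  commands=[
    [4,0,0,0,0,0,4.5],
    [8,0,0,0,0,0,4.5],
    [12,0,0,0,0,0,4.5],
    [15,0,0,0,0,0,4.5],
    [15,0,0,0,0,0,4.5],
    [15,0,0,0,0,0,4.5],
  ],
)

```text
clock: 15.65
position: [712.8, -92.1, 256.3]
ee_rot: [0.845, -0.534, -0.0, -0.0]
contact_force: [0.0, -0.2, 0.1]
gripper_width: 45.3
```

```bash
python3 - <<'E'
from h import *
show()
for n in('side','top'):
    c=cam(n);p,d=snapshot(n);P=cloud(c,d);cv2.imwrite(f'pics/{n}_g.png',p[:,:,::-1])
    near=(np.abs(P[...,0]-587)<35)&(np.abs(P[...,1]-170)<35)
    for lo,hi in((55,61),(62,70),(70,76),(80,100),(100,120),(120,140),(140,152),(152,163)):
        S=P[near&(P[...,2]>lo)&(P[...,2]<hi)]
        if len(S)>3:print(n,lo,len(S),S.mean(0).round(1),cv2.minEnclosingCircle(S[:,:2].astype(np.float32)))
E
```

```text
t 15.65 pos [712.8 -92.1 256.3] F [ 0.02 -0.2   0.11] w 45.3 tilt [ 1.e-04  4.e-04 -1.e+00] x [ 4.294e-01 -9.031e-01 -4.000e-04]
side 55 179 [589.8 180.5  58. ] ((587.8046875, 170.59722900390625), 18.881669998168945)
side 62 60 [580.7 180.9  66.4] ((584.374267578125, 170.4697723388672), 15.796036720275879)
side 70 286 [583.7 173.9  72.6] ((585.0828247070312, 169.9669647216797), 16.22175407409668)
side 80 92 [582.8 175.4  90. ] ((584.8240356445312, 170.3498077392578), 8.820770263671875)
side 100 101 [582.8 175.4 110.3] ((585.1405639648438, 169.9250030517578), 8.881946563720703)
side 120 106 [583.  175.8 130.5] ((585.1179809570312, 170.44070434570312), 8.829489707946777)
side 140 55 [583.  176.1 145.3] ((584.48779296875, 172.48654174804688), 8.11037540435791)
side 152 250 [585.  170.6 157.7] ((585.0639038085938, 169.77587890625), 9.511907577514648)
```

View pics/side_g.png

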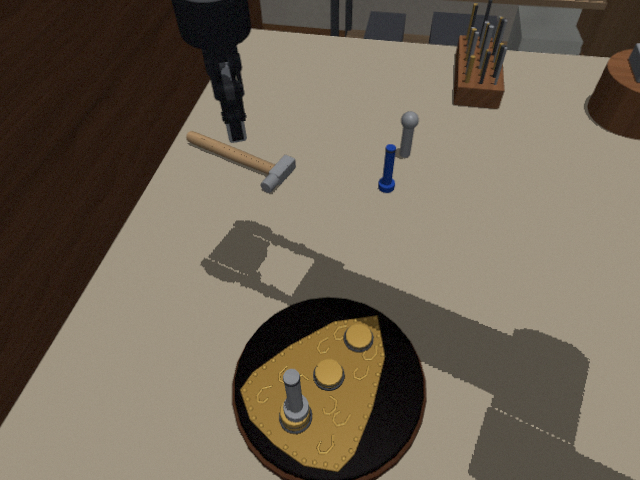

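The punch stands upright on the broad-end boss, foot at (295,412). Its axis is about 2–3 mm from the boss centre in this view and its top is at z≈158 mm. Handing in.

```bash
python3 -c "
from h import *
show(); print(job_done())"
```

```text
t 15.75 pos [712.7 -90.6 256.6] F [-0.49  1.02 -0.7 ] w 45.1 tilt [ 4.e-04  3.e-04 -1.e+00] x [ 4.312e-01 -9.022e-01 -1.000e-04]
the job is handed in; nothing more can be done
None
```

I touched the punch's foot on the pointed-end, middle and broad-end bosses in that order. Each contact lasted at least 0.4 s at a net force of about 3–10 N. I then left the punch standing on the broad-end boss and handed the job in at about 15.8 s; no verdict was reported.

**Which boss is highest:** the camera heights above the bench were about 45 mm (pointed end), 48 mm (middle) and 58 mm (broad end). The contact heights of the arm agreed: 93.4, 96.3 and 106.4 mm at the tool point. So the broad-end boss is highest, about 10 mm above the next.

**Last checks:** the side view shows the punch upright and about 2.7 mm off the boss centre, against the 13 mm allowed. The arm is well clear, and its force reading is about 1 N or less with nothing held.

**Disagreements and gaps:**
- **Camera offset:** the top and side cameras differed by about 3 mm in y throughout, so I used their average. It matched the position found when the jaws closed on the punch.
- **Last top view:** with the same height limits, the final top picture gave no usable points on the punch, so the last position check rests on the side view alone.

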